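# Take down the compression stack and put its parts away

### The arm

A 6-joint arm with a two-finger parallel gripper is mounted at the origin on the work surface. World frame = base frame: x ahead of the robot, y to its left, z up, the work surface at z = 0. Lengths are in mm, angles in rad, forces in N, time in s.
With the tool pointing down it reaches from about 350 to 775 mm from the base axis. Payload 7.3 kg.
Tool frame: the origin (TCP) lies between the finger pads; the fingertips stand 14 mm ahead of it and the grasp point (between the pads) lies 5 mm behind it; z points along the fingers, y is the line along which they close (so a half turn about z gives the same grasp; the last joint's range is limited). The gripper opens to 92 mm and grips with 3 to 60 N. Pads are 19 mm wide; open, the fingers measure 130 mm over their backs; the gripper's body (75 mm by 190 mm) begins 47 mm behind the grasp point.
Start: joints at [-1.281, 0.342, 1.524, -0, 1.275, -0.146], TCP at [221.645, -475.938, 240.741] pointing down, gripper open.
Joint ranges: [-2.53, 2.53], [-0.77, 2.02], [0.04, 2.7], [-1, 4.14], [0.28, 2.66], [-3.11, 3.11]. Speed limits (rad/s): [2.57, 2.57, 3.14, 3.14, 3.14, 3.14].

### API

Orientations are given as [roll, pitch, yaw] about the fixed x, y, z axes, in that order (R = Rz(yaw) Ry(pitch) Rx(roll)).
In Python, from plant import get_obs, cams, close_job gives the robot as it stands. The module is installed in compiled form; this text tells all that it offers.
- The arm moves only by the shell command python3 -m creep 'ROWS'. ROWS is JSON, a list of rows, each an object of numbers: "hand": the opening, from 0 (shut) to 1 (fully open); "tx", "ty", "tz": the shift along the tool's x, y, z in m; "spin": the turn about the tool's z in degrees. In form: [{"hand": .., "tx": .., "ty": .., "tz": .., "spin": ..}, ...]. A call has 1 to 5 rows; each row shifts and turns the commanded pose from where the row before left it, along the tool's axes as they then stand; what a row does not reach is not made up. A row lasts 1/8 s, in which the tool goes at most 62.5 mm and 10.7 degrees, less where a joint would pass 70% of its speed; a pose out of reach is approached as far as the arm can. A call is refused whole if a number of a shift passes 0.0625 or a number of a turn 10.7, either way. A call with a gripper value outside its range is refused whole. The fingers move at their own pace and stop on an object; the grip force is fixed at half the most. Time passes only in rows, so rows that do not move let the fingers close. It gives the time, the measured TCP pose, the force, the opening and the grip force at its end, in the units of the state.
- get_obs(): the state, without advancing time (a new reading comes with each control period).
- cams.capture(name): name is "side" or "top" or "wrist"; returns a dict with "color" (384x512x3 uint8, red, green, blue), "K" (3x3 intrinsics, pixels), "k1" (the pictures are not rectified: a ray, as slopes to the right and down, at radius r is drawn at 1 + k1 r^2 times it, then the intrinsics apply), "R" (3x3) and "t" (3): a world point X has camera coordinates R X + t. Camera axes: x right, y down, z forward; pixel columns grow to the right and rows downward; lengths in mm; the calibration is good to about 2 mm. A picture is of the moment at which its call begins. There is no depth.
- close_job(): hands the job in; it is judged then, once.
The state is a dict: "time": time; "joint_positions": joint angles; "dq": joint speeds; "tau": joint torques, N m; "tool_pos": TCP position; "tcp_rot": TCP orientation; "contact_force": force on the tool from outside, world axes, zero at the start; "moment": the same for the moment, N m; "grip_width": finger opening in mm; "finger_force": force on a finger pad.
Only numpy, scipy, OpenCV 4.12 (cv2) and the standard library are available. Lean on these libraries where they do the work, as an engineer would, in place of code of your own. Each camera call takes 0.05 s, during which the arm holds its last target. There are 200 camera calls.

### The job

The compression test is finished: take apart the stack standing on the round platen and put every part away upright. The domed loading cap goes into the round recess of the small square foam box, the load cell into the wider recess of the oblong instrument box, the rubber buffer into the empty pocket of the two-pocket sample tray, and the steel spacer ring down over the stud of the stud stand. The load cell is delicate, so do not drop it or tip it over, and leave the buffer that is already in the tray where it is.

Things in the scene. Friction and masses are not known exactly. Their poses are not given: they have to be found in the camera images.
- cap: Domed loading cap of bright steel, the top part of the stack: a cylinder 30 mm in diameter with straight sides for 22 mm, then a low dome, 28 mm tall in all; about 0.12 kg. Origin: centre of its underside; z up.
- load_cell: Load cell, second from the top of the stack, under the cap: a round body 44 mm in diameter and 34 mm tall, steel at both ends with a black band between; about 0.33 kg. A connector stub 14 mm thick sticks out sideways at mid height (17 mm up) along its +y, its end 37 mm from the axis: keep the fingers off it by gripping across x. Origin: centre of its underside; z up.
- buffer: Rubber-metal buffer, third from the top, under the load cell: a black rubber cylinder with a thin steel plate on each end, 54 mm in diameter and 34 mm tall; about 0.15 kg. Origin: centre of its underside; z up.
- ring: Steel spacer ring, the bottom part of the stack, lying on the platen: 68 mm outer diameter, 32 mm bore, 20 mm tall; about 0.42 kg. The platen's spigot stands loosely in its bore, so it must be lifted straight up by at least 12 mm. Origin: centre of its underside; z up.
- platen: Fixed round compression platen of dark steel on which the stack stands: 130 mm in diameter, 15 mm thick, with a centring spigot 20 mm in diameter standing 12 mm above its top face. The parts lie centred on it within a few mm, their undersides at 15 (ring), 35 (buffer), 69 (load cell) and 103 mm (cap) above the bench. Origin: centre of its underside.
- cap_box: Place of the cap: a fixed small square black box, 86 by 86 mm and 21 mm high, filled with grey foam (top 19 mm above the bench) with one central black-floored round recess 42 mm in diameter and 7 mm deep, floor 12 mm above the bench. Origin: on the recess's axis, at bench height.
- cell_box: Place of the load cell: a fixed oblong black box, 104 (x) by 130 (y) mm, 21 mm high, filled with grey foam (top 19 mm above the bench) with one black-floored round recess 58 mm in diameter, 7 mm deep, floor 12 mm above the bench; a flat cover patch lies beside it towards +y. The connector may point any way. Origin: on the recess's axis, at bench height; the box's middle is 18 mm along +y.
- tray_free (a point): Place of the buffer: centre of the floor of the empty pocket of the fixed bare-metal tray, 80 (x) by 160 (y) mm, with a wall between two pockets. Each pocket is 72 (x) by 74 (y) mm inside; floor 4 mm above the bench, walls 4 mm thick, their tops 10 mm above the bench. The other pocket, 78 mm away along +y, holds the earlier buffer.
- stud_stand: Place of the ring: a fixed round aluminium foot 96 mm in diameter and 8 mm thick with an upright steel stud 16 mm in diameter at its centre, whose rounded top is 45 mm above the bench. Origin: centre of its underside, on the stud's axis; the ring is to lie flat on the foot.
- buffer_old: An earlier tested rubber buffer, the same kind and size as the one in the stack, standing in the occupied pocket of the tray. It stays where it is. Origin: centre of its underside.
Mind the look-alikes: they are no part of the job. What is shaped like the cap but red or turquoise is not meant.

How it is judged:
By the outcome, as a careful person would: the job done as asked, in the order asked, and still so for the second after the job is handed in, with the robot touching nothing.
It also fails if it takes over 128 s, if anything falls off the work surface, if the arm or the gripper's body presses on something with over 40 N, if the wrist force passes 120 N, or if a joint passes its speed limit or range.

## Working session

There is one attempt and no reset: what is moved stays moved. The work goes in short steps, Python scripts to look and compute and a shell command to move; the robot and the scene stay as the last step left them, time stands still between calls to the robot, and variables do not carry over. Pictures are saved under pics/ and viewed, at most 14 in all, crops included, and the job is handed in when it is done.

```bash
mkdir -p pics; cat > h.py <<'E'
import numpy as np, cv2
from plant import get_obs, cams
def ray(c,u,v):
    K=np.array(c["K"]);k=c["k1"]
    d=np.array([(u-K[0,2])/K[0,0],(v-K[1,2])/K[1,1]]);s=d.copy()
    for _ in range(30): s=d/(1+k*(s@s))
    R=np.array(c["R"]);t=np.array(c["t"])
    return -R.T@t, R.T@np.array([s[0],s[1],1.])
def onz(c,u,v,z):
    o,d=ray(c,u,v); return o+d*(z-o[2])/d[2]
def proj(c,X):
    p=np.array(c["R"])@np.array(X,float)+np.array(c["t"]);s=p[:2]/p[2]; s=s*(1+c["k1"]*(s@s))
    K=np.array(c["K"]);return K[0,0]*s[0]+K[0,2],K[1,1]*s[1]+K[1,2]
def save(c,n,crop=None,f=1):
    im=c["color"][:,:,::-1]
    if crop: im=im[crop[1]:crop[3],crop[0]:crop[2]]
    cv2.imwrite("pics/"+n,cv2.resize(im,None,fx=f,fy=f,interpolation=cv2.INTER_CUBIC))
E
python3 - <<'E'
from h import *
import pickle
for n in("side","top","wrist"):
    c=cams.capture(n);save(c,n+"0.png",f=1.5);pickle.dump(c,open(n+"0.pkl","wb"))
    print(n,-np.array(c["R"]).T@np.array(c["t"]),c["k1"],np.array(c["K"])[0,0], np.array(c["R"]).round(2).tolist())
print(get_obs())
E
```

```text
side [ 413.29795725 -846.32822043  995.23994038] -0.12115275741709336 456.7435460087513 [[1.0, -0.09, -0.01], [-0.07, -0.73, -0.68], [0.06, 0.68, -0.73]]
top [398.11435342   8.51843592 988.57060784] -0.00045464296726288947 393.23590044994523 [[0.0, -1.0, -0.0], [-0.99, 0.0, -0.11], [0.11, 0.0, -0.99]]
wrist [ 284.1367225  -446.63686504  383.86229811] -0.04599106055886793 323.0649143181199 [[0.42, -0.91, -0.0], [-0.88, -0.41, 0.26], [-0.23, -0.11, -0.97]]
{'time': 0.15, 'joint_positions': array([-1.28103121e+00,  3.42582588e-01,  1.52477416e+00,  4.29599612e-05,
        1.27539406e+00, -1.45989055e-01]), 'dq': array([-0.00023578, -0.00054227, -0.00312622,  0.00159566,  0.00027542,
       -0.00031207]), 'tau': array([ 1.30280303e-03, -4.31471658e+01, -2.44354248e+01,  7.17748096e-02,
        5.37833408e-02, -8.44166379e-05]), 'tool_pos': array([ 221.5569026 , -475.65633387,  240.20244614]), 'tcp_rot': array([-3.14045280e+00, -2.09124719e-04,  4.35741518e-01]), 'contact_force': array([-0.2415219 , -0.61019324,  0.73579989]), 'moment': array([ 0.00408034, -0.01058112,  0.04932461]), 'finger_force': 0.0, 'grip_width': 91.88452781007675}
```

View pics/top0.png

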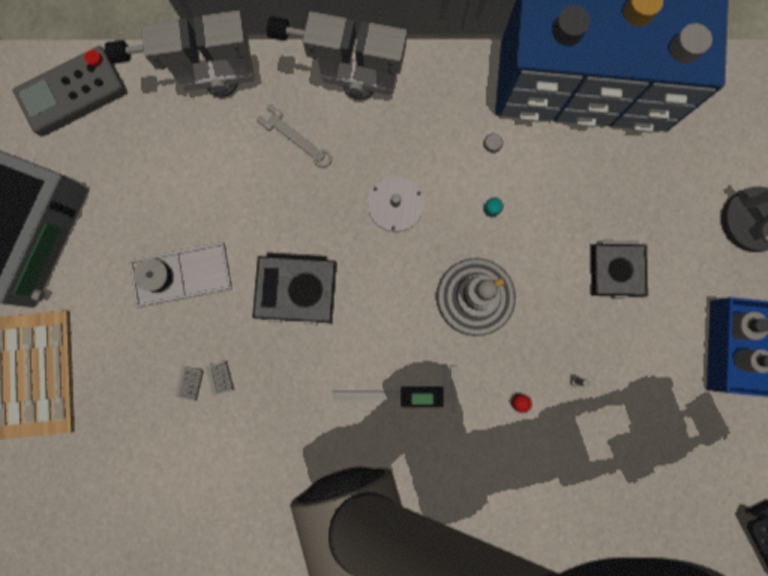

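View pics/side0.png

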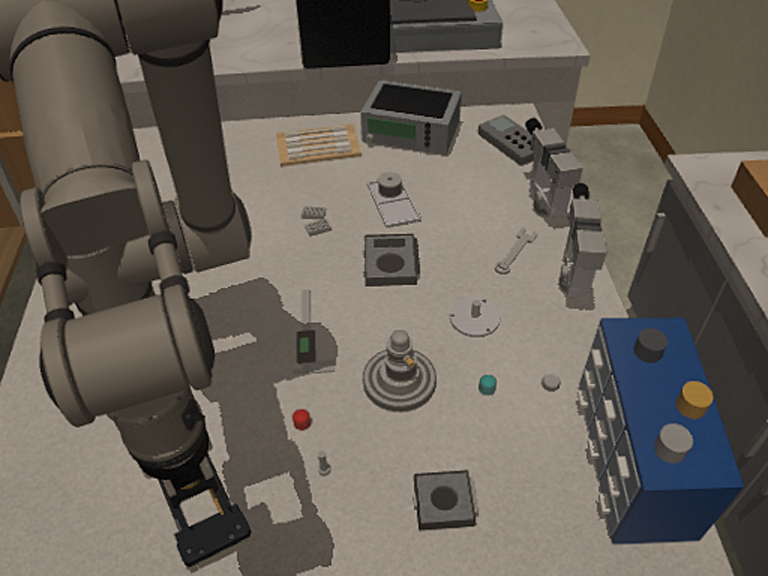

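Top view (1.5x pixels): the stack on its platen is at (476,296), with the cell's connector (orange tip) at (500,283). The cap box is at (620,270) and the cell box at (296,290), recess (306,290), cover patch to the left. The tray's free pocket is at (205,270), with the old buffer at (152,273). The stud stand is at (396,204). The red (522,403) and turquoise (494,207) caps are look-alikes, as is the loose grey disc at (494,142). The real cap is the bright steel one on top of the stack.

```bash
python3 - <<'E'
from h import *
import pickle
T=pickle.load(open("top0.pkl","rb"));S=pickle.load(open("side0.pkl","rb"))
def dark(c,u,v,r,th,name,z,lo=True):
    g=cv2.cvtColor(c["color"],cv2.COLOR_RGB2GRAY)
    x0,y0=int(u-r),int(v-r);p=g[y0:int(v+r)+1,x0:int(u+r)+1]
    m=((p<th) if lo else (p>th)).astype(np.uint8)
    n,l,s,ce=cv2.connectedComponentsWithStats(m)
    out=[]
    for i in range(1,n):
        if s[i,4]>40:
            w=onz(c,ce[i][0]+x0,ce[i][1]+y0,z)
            out.append((s[i].tolist(),(ce[i]+[x0,y0]).round(1).tolist(),w[:2].round(1).tolist()))
    print(name,p.min(),p.max(),np.median(p),out)
k=1/1.5
dark(T,620*k,270*k,14,45,"capT",12); dark(S,445*k,498*k,14,45,"capS",12)
dark(T,306*k,290*k,16,45,"cellT",12); dark(S,391*k,262*k,16,45,"cellS",12)
dark(T,396*k,204*k,24,135,"studT",8,False); dark(S,475*k,316*k,24,135,"studS",8,False)
for n,(a,z) in dict(trayfree=((205,270),4),stack_cap=((486,290),131),platen=((476,296),15)).items(): print(n,onz(T,a[0]*k,a[1]*k,z)[:2].round(1))
# enlarged crops to one mosaic
def cr(c,x0,y0,w,h,f): return cv2.resize(c["color"][y0:y0+h,x0:x0+w,::-1],None,fx=f,fy=f,interpolation=cv2.INTER_CUBIC)
a=cr(T,285,165,65,65,6);b=cr(T,82,155,76,55,5.13)
m=np.zeros((600,790,3),np.uint8);m[:390,:390]=a;m[:b.shape[0],400:400+b.shape[1]]=b[:, :390]
d=cr(S,238,215,58,60,5);m[290:590,400:690]=d
d=cr(S,296,195,42,32,5);m[400:560,0:210]=d
cv2.imwrite("pics/m1.png",m)
E
```

```text
capT 18 91 83.0 [([7, 6, 16, 16, 192], [413.3, 179.5], [533.1, -377.6])]
capS 38 108 95.0 []
cellT 17 92 81.0 [([4, 6, 23, 21, 380], [203.2, 193.0], [499.0, 148.1])]
cellS 34 166 78.0 []
studT 54 149 140.0 [([0, 0, 49, 49, 2016], [265.2, 135.3], [647.5, -7.2])]
studS 56 162 147.0 [([0, 0, 49, 49, 2228], [316.0, 209.8], [648.5, 0.2])]
trayfree [533.  318.1]
stack_cap [ 486.  -133.8]
platen [ 487.9 -136.3]
```

View pics/m1.png

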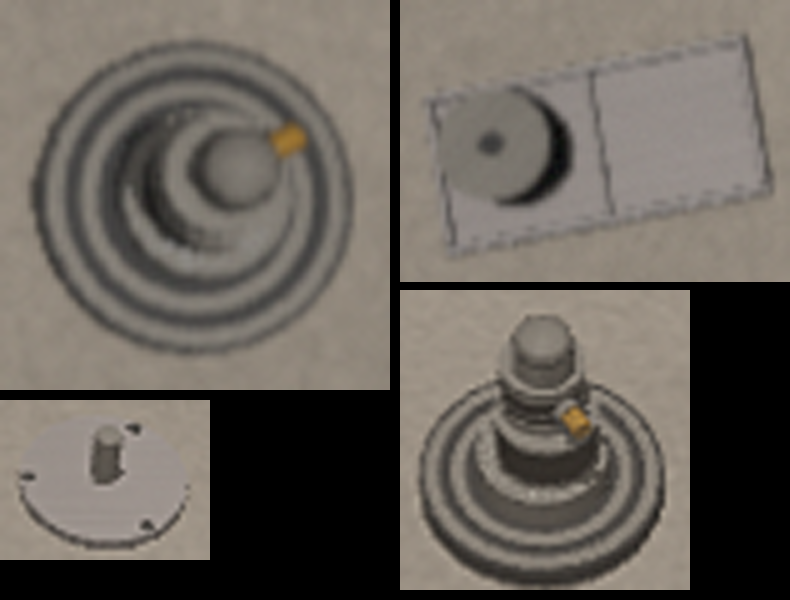

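The crops show the steel cap on top of the stack, the orange connector tip at crop (290,138), and the empty right-hand tray pocket. The old buffer is in the left one. Next: convert these to positions and plan the first approach.

```bash
python3 - <<'E'
from h import *
import pickle
T=pickle.load(open("top0.pkl","rb"));S=pickle.load(open("side0.pkl","rb"))
f=lambda n,u,v,z:print(n,onz(T,u,v,z)[:2].round(1))
f("platen",192.5/6+285,197.5/6+165,15)
f("capTop",238/6+285,168/6+165,127)
f("capTopS_",0,0,0)
print("capTop side",onz(S,(542-400)/5+238,(338-290)/5+215,127)[:2].round(1))
c=onz(T,238/6+285,168/6+165,127)[:2]
t=onz(T,290/6+285,138/6+165,90)[:2];print("conn",t, np.degrees(np.arctan2(*(t-c)[::-1])),np.hypot(*(t-c)))
P=[onz(T,(u-400)/5.13+82,v/5.13+155,10)[:2] for u,v in [(428,100),(743,35),(772,190),(450,255)]]
P=np.array(P);print(P.round(1).tolist())
cen=P.mean(0);y=(P[0]+P[3]-P[1]-P[2])/2;L=np.hypot(*y);print("tray",cen.round(1),L,np.degrees(np.arctan2(*y[::-1])),"free",(cen-39*y/L).round(1))
f("studtop",397/1.5,198/1.5,44)
print("stud side top",onz(S,108/5+296,35/5+195,44)[:2])
E
```

```text
platen [ 486.5 -135.7]
capTop [ 487.2 -136. ]
capTopS_ [1021.3  704.1]
capTop side [ 490.3 -137.3]
conn [ 502.57080629 -162.28519115] -59.7104255203441 30.49301075275839
[[546.2, 440.9], [578.5, 287.0], [501.7, 270.3], [469.9, 426.4]]
tray [524.1 356.1] 158.24640093305362 101.69757949686039 free [532.  317.9]
studtop [646.5  -5.3]
stud side top [649.5734305   -2.39516814]
```

```bash
python3 -m creep '[{"spin":-10.5},{"spin":-10.5},{"spin":-10.5},{"spin":-10.5},{"spin":-10.5}]'
python3 -m creep '[{"spin":-10.5},{"spin":-10.5},{"spin":-10.5},{"spin":-10.5},{"spin":0}]'
```

```text
invalid input at $[0]: expected keys hand, tx, ty, tz, spin
invalid input at $[0]: expected keys hand, tx, ty, tz, spin
```

```bash
python3 -m creep '[{"hand":1,"tx":0,"ty":0,"tz":0,"spin":-10.5},{"hand":1,"tx":0,"ty":0,"tz":0,"spin":-10.5},{"hand":1,"tx":0,"ty":0,"tz":0,"spin":-10.5},{"hand":1,"tx":0,"ty":0,"tz":0,"spin":-10.5},{"hand":1,"tx":0,"ty":0,"tz":0,"spin":-10.5}]'
python3 -m creep '[{"hand":1,"tx":0,"ty":0,"tz":0,"spin":-10.5},{"hand":1,"tx":0,"ty":0,"tz":0,"spin":-10.5},{"hand":1,"tx":0,"ty":0,"tz":0,"spin":-10.5},{"hand":1,"tx":0,"ty":0,"tz":0,"spin":-10.5},{"hand":1,"tx":0,"ty":0,"tz":0,"spin":0}]'
```

```text
time: 0.78
tool_pos: [221.6, -475.8, 240.4]
tcp_rot: [-3.141, -0.001, 1.358]
contact_force: [0.3, 0.2, 0.0]
grip_width: 91.5
finger_force: 0.0
time: 1.4
tool_pos: [221.6, -475.8, 240.5]
tcp_rot: [3.141, -0.001, 2.083]
contact_force: [0.3, -0.7, -0.2]
grip_width: 91.9
finger_force: 0.0
```

```bash
python3 -m creep '[{"hand":1,"tx":0.02,"ty":0.05,"tz":0,"spin":0},{"hand":1,"tx":0.02,"ty":0.05,"tz":0,"spin":0},{"hand":1,"tx":0.02,"ty":0.05,"tz":0,"spin":0},{"hand":1,"tx":0.02,"ty":0.05,"tz":0,"spin":0},{"hand":1,"tx":0.02,"ty":0.05,"tz":0,"spin":0}]'
python3 -m creep '[{"hand":1,"tx":0.02,"ty":0.05,"tz":0,"spin":0},{"hand":1,"tx":0.02,"ty":0.05,"tz":0,"spin":0},{"hand":1,"tx":0.02,"ty":0.05,"tz":0,"spin":0},{"hand":1,"tx":0,"ty":0,"tz":0,"spin":0},{"hand":1,"tx":0,"ty":0,"tz":0,"spin":0}]'
cat >> h.py <<'E'
def to(p,yaw=None):
    "rows' totals (m, deg) from the measured pose to TCP p; spin to yaw"
    o=get_obs();y=o["tcp_rot"][2];d=np.array(p,float)-o["tool_pos"]
    s=0 if yaw is None else (np.degrees(y)-yaw+180)%360-180
    print("at",o["tool_pos"].round(1),"yaw",round(np.degrees(y),1),"tx %.4f ty %.4f tz %.4f (no spin first)"%((np.cos(y)*d[0]+np.sin(y)*d[1])/1e3,(np.sin(y)*d[0]-np.cos(y)*d[1])/1e3,-d[2]/1e3),"spin %.1f"%s)
    if yaw is not None:
        y=np.radians(yaw);print("  after spin tx %.4f ty %.4f"%((np.cos(y)*d[0]+np.sin(y)*d[1])/1e3,(np.sin(y)*d[0]-np.cos(y)*d[1])/1e3))
E
python3 - <<'E'
from h import *
import pickle
c=cams.capture("wrist");pickle.dump(c,open("w1.pkl","wb"));save(c,"w1.png",f=1.5)
print(get_obs()["tool_pos"],[np.round(proj(c,p)) for p in[(487,-136,127),(487,-136,15)]])
E
```

```text
time: 2.02
tool_pos: [391.0, -264.4, 240.8]
tcp_rot: [3.141, 0.0, 2.08]
contact_force: [0.4, -0.8, 0.5]
grip_width: 91.9
finger_force: 0.0
time: 2.65
tool_pos: [490.8, -140.0, 240.5]
tcp_rot: [-3.141, -0.0, 2.084]
contact_force: [-0.4, 0.3, -0.2]
grip_width: 91.8
finger_force: 0.0
[ 490.64280206 -140.47095351  240.57855005] [array([249., 183.]), array([250., 160.])]
```

View pics/w1.png

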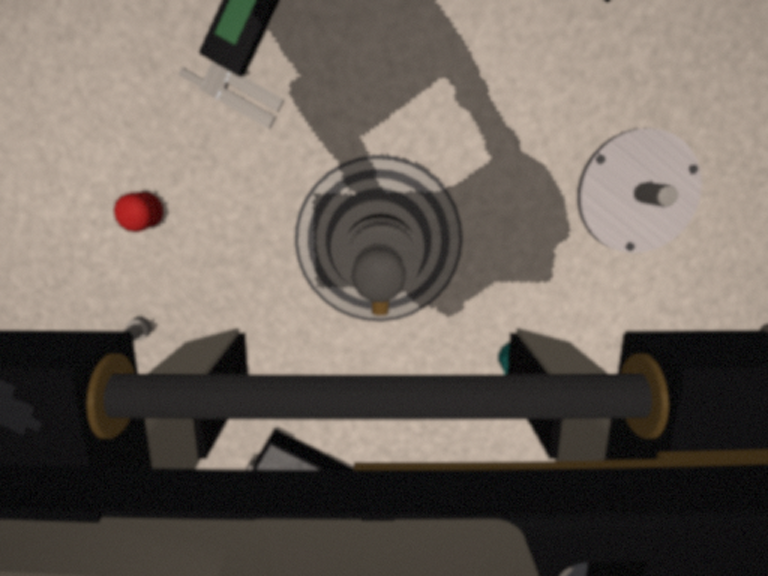

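The wrist view shows the cap top at about (379,273), the platen centre at (379,238) and the connector at (380,307), straight along -tool x, so the yaw is right. The stud stand is at (640,189).

```bash
python3 - <<'E'
from h import *
import pickle
c=pickle.load(open("w1.pkl","rb"))
for n,u,v,z in[("cap",379,273,127),("platen",379,238,15),("stud foot",640,189,8),("stud top",667,194,44)]: print(n,onz(c,u/1.5,v/1.5,z).round(1))
to((488,-136,127.5))
E
```

```text
cap [ 488.9 -133.6  127. ]
platen [ 488.8 -132.9   15. ]
stud foot [646.5  -0.7   8. ]
stud top [647.4  -1.3  44. ]
at [ 490.6 -140.5  240.6] yaw 119.3 tx 0.0052 ty -0.0001 tz 0.1131 (no spin first) spin 0.0
```

```bash
python3 -m creep '[{"hand":1,"tx":0.006,"ty":0.001,"tz":0.02,"spin":0},{"hand":0.7,"tx":0,"ty":0,"tz":0.03,"spin":0},{"hand":0.7,"tx":0,"ty":0,"tz":0.03,"spin":0},{"hand":0.6,"tx":0,"ty":0,"tz":0.02,"spin":0},{"hand":0.6,"tx":0,"ty":0,"tz":0.013,"spin":0}]'
python3 -m creep '[{"hand":0.6,"tx":0,"ty":0,"tz":0,"spin":0},{"hand":0,"tx":0,"ty":0,"tz":0,"spin":0},{"hand":0,"tx":0,"ty":0,"tz":0,"spin":0},{"hand":0,"tx":0,"ty":0,"tz":0,"spin":0},{"hand":0,"tx":0,"ty":0,"tz":0,"spin":0}]'
python3 -m creep '[{"hand":0,"tx":0,"ty":0,"tz":0,"spin":0},{"hand":0,"tx":0,"ty":0,"tz":0,"spin":0},{"hand":0,"tx":0,"ty":0,"tz":0,"spin":0},{"hand":0,"tx":0,"ty":0,"tz":0,"spin":0},{"hand":0,"tx":0,"ty":0,"tz":0,"spin":0}]'
```

```text
time: 3.32
tool_pos: [488.3, -135.3, 126.9]
tcp_rot: [-3.141, -0.001, 2.082]
contact_force: [0.1, -0.7, 0.9]
grip_width: 57.7
finger_force: 0.0
time: 3.95
tool_pos: [489.3, -134.3, 128.2]
tcp_rot: [3.141, 0.001, 2.085]
contact_force: [-1.0, -1.1, 2.6]
grip_width: 28.6
finger_force: 30.0
time: 4.58
tool_pos: [489.3, -134.3, 128.2]
tcp_rot: [3.141, 0.001, 2.085]
contact_force: [-1.1, -0.8, 5.9]
grip_width: 29.0
finger_force: 30.0
```

```bash
python3 -m creep '[{"hand":0,"tx":0,"ty":0,"tz":-0.01,"spin":0},{"hand":0,"tx":0,"ty":0,"tz":-0.02,"spin":0},{"hand":0,"tx":0,"ty":0,"tz":-0.03,"spin":0},{"hand":0,"tx":-0.033,"ty":-0.01,"tz":0,"spin":0},{"hand":0,"tx":-0.04,"ty":-0.014,"tz":0,"spin":0}]'
python3 -m creep '[{"hand":0,"tx":-0.04,"ty":-0.014,"tz":0,"spin":0},{"hand":0,"tx":-0.04,"ty":-0.014,"tz":0,"spin":0},{"hand":0,"tx":-0.04,"ty":-0.014,"tz":0,"spin":0},{"hand":0,"tx":-0.04,"ty":-0.014,"tz":0,"spin":0},{"hand":0,"tx":0,"ty":0,"tz":0,"spin":0}]'
python3 - <<'E'
from h import *
import pickle
c=cams.capture("wrist");pickle.dump(c,open("w2.pkl","wb"));save(c,"w2.png",f=1.5)
print(get_obs()["tool_pos"],proj(c,(533,-378,12)))
T=cams.capture("top");pickle.dump(T,open("top2.pkl","wb"))
to((533,-378,36.5))
E
```

```text
time: 5.2
tool_pos: [504.5, -209.7, 188.6]
tcp_rot: [3.141, 0.001, 2.087]
contact_force: [-0.3, 0.6, -2.1]
grip_width: 28.9
finger_force: 30.0
time: 5.82
tool_pos: [533.7, -379.0, 186.9]
tcp_rot: [-3.141, -0.0, 2.082]
contact_force: [0.1, 0.3, -1.6]
grip_width: 28.7
finger_force: 30.0
[ 533.64782472 -377.17973446  186.95148644] (np.float64(250.96512550709858), np.float64(172.74611145507635))
at [ 533.7 -376.1  187.2] yaw 119.4 tx -0.0013 ty -0.0016 tz 0.1507 (no spin first) spin 0.0
```

View pics/w2.png

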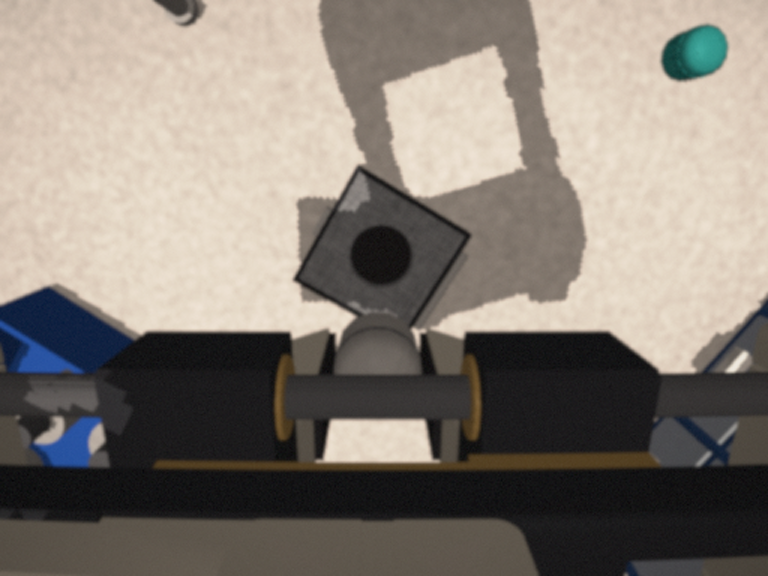

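The wrist view shows the cap held upright and the recess clearly visible at (381,254).

```bash
python3 - <<'E'
from h import *
import pickle
c=pickle.load(open("w2.pkl","rb"));g=cv2.cvtColor(c["color"],cv2.COLOR_RGB2GRAY)
m=(g[140:205,215:300]<30).astype(np.uint8);n,l,s,ce=cv2.connectedComponentsWithStats(m)
i=1+np.argmin([np.hypot(*(x-[254-215,169-140])) for x in ce[1:]])
print(s[i],ce[i]+[215,140]);p=onz(c,*(ce[i]+[215,140]),12);print(p)
for k in range(3):
    to(((p[0]+533.1)/2,(p[1]-377.6)/2,36.5))
E
python3 -m creep '[{"hand":0,"tx":0,"ty":0,"tz":0.03,"spin":0},{"hand":0,"tx":0,"ty":0,"tz":0.03,"spin":0},{"hand":0,"tx":0,"ty":0,"tz":0.03,"spin":0},{"hand":0,"tx":0,"ty":0,"tz":0.02,"spin":0},{"hand":0,"tx":0,"ty":0,"tz":0,"spin":0}]'
python3 - <<'E'
from h import *
for k in range(3): c=cams.capture("wrist");to((534,-376.5,36.5))
E
```

```text
[  20   11   38   38 1135] [253.59911894 169.68017621]
[ 533.76678381 -373.96169638   12.        ]
at [ 533.7 -376.1  187.2] yaw 119.4 tx 0.0004 ty -0.0001 tz 0.1507 (no spin first) spin 0.0
at [ 533.7 -376.1  187.2] yaw 119.4 tx 0.0004 ty -0.0001 tz 0.1507 (no spin first) spin 0.0
at [ 533.7 -376.1  187.2] yaw 119.4 tx 0.0004 ty -0.0001 tz 0.1507 (no spin first) spin 0.0
time: 6.55
tool_pos: [533.4, -374.3, 76.4]
tcp_rot: [-3.14, -0.004, 2.086]
contact_force: [-0.5, -0.1, -0.8]
grip_width: 29.1
finger_force: 30.0
at [ 534.1 -375.2   77.9] yaw 119.5 tx -0.0011 ty -0.0008 tz 0.0414 (no spin first) spin 0.0
at [ 534.6 -375.8   78.8] yaw 119.5 tx -0.0003 ty -0.0009 tz 0.0423 (no spin first) spin 0.0
at [ 534.8 -376.2   79.2] yaw 119.5 tx 0.0001 ty -0.0008 tz 0.0427 (no spin first) spin 0.0
```

```bash
python3 -m creep '[{"hand":0,"tx":0,"ty":0,"tz":0.02,"spin":0},{"hand":0,"tx":0,"ty":0,"tz":0.015,"spin":0},{"hand":0,"tx":0,"ty":0,"tz":0,"spin":0},{"hand":0,"tx":0,"ty":0,"tz":0,"spin":0},{"hand":0,"tx":0,"ty":0,"tz":0.003,"spin":0}]'
python3 -m creep '[{"hand":0,"tx":0,"ty":0,"tz":0,"spin":0},{"hand":0,"tx":0,"ty":0,"tz":0,"spin":0},{"hand":0,"tx":0,"ty":0,"tz":0.002,"spin":0},{"hand":0,"tx":0,"ty":0,"tz":0,"spin":0},{"hand":0,"tx":0,"ty":0,"tz":0,"spin":0}]'
```

```text
time: 7.32
tool_pos: [534.6, -376.8, 40.7]
tcp_rot: [3.141, 0.002, 2.085]
contact_force: [0.4, 0.3, -2.3]
grip_width: 28.9
finger_force: 30.0
time: 7.95
tool_pos: [534.1, -376.3, 37.7]
tcp_rot: [-3.142, 0.0, 2.085]
contact_force: [0.5, -0.6, -1.2]
grip_width: 28.7
finger_force: 30.0
```

```bash
python3 -m creep '[{"hand":0,"tx":0,"ty":0,"tz":0.001,"spin":0},{"hand":0,"tx":0,"ty":0,"tz":0,"spin":0},{"hand":0,"tx":0,"ty":0,"tz":0.001,"spin":0},{"hand":0,"tx":0,"ty":0,"tz":0,"spin":0},{"hand":0,"tx":0,"ty":0,"tz":0,"spin":0}]'
```

```text
time: 8.57
tool_pos: [534.2, -376.5, 37.2]
tcp_rot: [3.141, 0.001, 2.085]
contact_force: [-3.5, 2.1, 9.6]
grip_width: 29.0
finger_force: 30.0
```

```bash
python3 -m creep '[{"hand":0.6,"tx":0,"ty":0,"tz":-0.001,"spin":0},{"hand":0.6,"tx":0,"ty":0,"tz":0,"spin":0},{"hand":0.6,"tx":0,"ty":0,"tz":0,"spin":0},{"hand":0.6,"tx":0,"ty":0,"tz":-0.02,"spin":0},{"hand":0.6,"tx":0,"ty":0,"tz":-0.03,"spin":0}]'
python3 -m creep '[{"hand":0.7,"tx":0,"ty":0,"tz":-0.05,"spin":0},{"hand":0.8,"tx":0,"ty":0,"tz":-0.05,"spin":0},{"hand":0.8,"tx":0,"ty":0,"tz":-0.03,"spin":0},{"hand":0.8,"tx":0,"ty":0,"tz":0,"spin":0},{"hand":0.8,"tx":0,"ty":0,"tz":0,"spin":0}]'
python3 - <<'E'
from h import *
import pickle
c=cams.capture("wrist");a=cv2.resize(c["color"][120:264,170:340,::-1],None,fx=2.3,fy=2.3)
pickle.dump(c,open("w3.pkl","wb"))
S=cams.capture("side");b=cv2.resize(S["color"][180:384,220:370,::-1],None,fx=2.6,fy=2.6)
pickle.dump(S,open("s3.pkl","wb"))
m=np.zeros((max(a.shape[0],b.shape[0]),a.shape[1]+b.shape[1],3),np.uint8);m[:a.shape[0],:a.shape[1]]=a;m[:b.shape[0],a.shape[1]:]=b
cv2.imwrite("pics/m3.png",m);print(m.shape)
to((488.5,-135,200))
E
```

```text
time: 9.2
tool_pos: [533.5, -375.9, 85.9]
tcp_rot: [-3.141, -0.003, 2.085]
contact_force: [0.0, 0.4, 0.3]
grip_width: 54.8
finger_force: 0.0
time: 9.82
tool_pos: [533.6, -375.9, 215.2]
tcp_rot: [-3.141, -0.002, 2.085]
contact_force: [0.3, 0.6, -1.3]
grip_width: 73.4
finger_force: 0.0
(530, 781, 3)
at [ 533.5 -375.9  214.7] yaw 119.5 tx 0.2319 ty 0.0793 tz 0.0147 (no spin first) spin 0.0
```

View pics/m3.png

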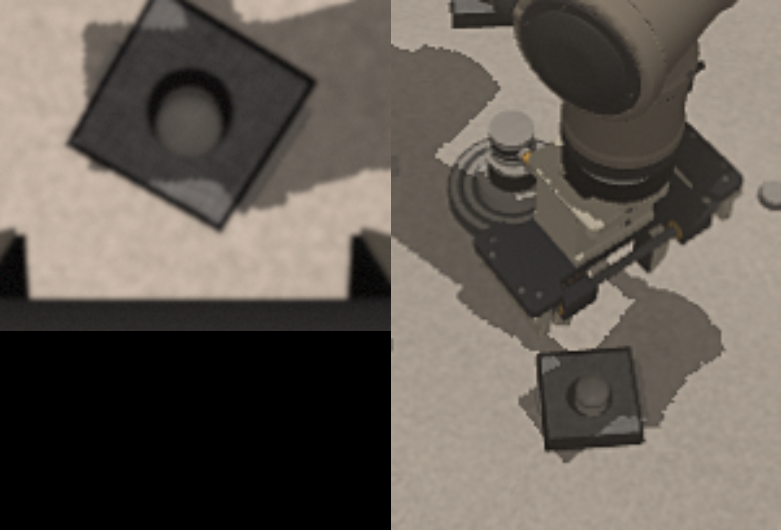

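Cap seated upright in the recess, and the stack still stands. Next is the load cell.

```bash
python3 -m creep '[{"hand":0.8,"tx":0.04,"ty":0.014,"tz":0,"spin":0},{"hand":0.8,"tx":0.04,"ty":0.014,"tz":0,"spin":0},{"hand":0.8,"tx":0.04,"ty":0.014,"tz":0,"spin":0},{"hand":0.8,"tx":0.04,"ty":0.013,"tz":0,"spin":0},{"hand":0.8,"tx":0.04,"ty":0.013,"tz":0,"spin":0}]'
python3 -m creep '[{"hand":0.8,"tx":0.032,"ty":0.011,"tz":0.01,"spin":0},{"hand":0.8,"tx":0,"ty":0,"tz":0,"spin":0},{"hand":0.8,"tx":0,"ty":0,"tz":0,"spin":0},{"hand":0.8,"tx":0,"ty":0,"tz":0,"spin":0},{"hand":0.8,"tx":0,"ty":0,"tz":0,"spin":0}]'
python3 - <<'E'
from h import *
import pickle
c=cams.capture("wrist");save(c,"w4.png",(170,90,340,240),4);pickle.dump(c,open("w4.pkl","wb"))
print(np.array(proj(c,(488.5,-135,103)))-[170,90],get_obs()["tool_pos"])
E
```

```text
time: 10.55
tool_pos: [494.1, -167.2, 215.5]
tcp_rot: [-3.14, -0.002, 2.085]
contact_force: [0.7, 0.2, 0.3]
grip_width: 73.4
finger_force: 0.0
time: 11.18
tool_pos: [488.8, -136.3, 206.6]
tcp_rot: [-3.142, 0.0, 2.084]
contact_force: [0.3, -0.7, 0.3]
grip_width: 73.7
finger_force: 0.0
[ 81.29631908 101.24662513] [ 488.79325045 -136.18860812  206.63928751]
```

View pics/w4.png

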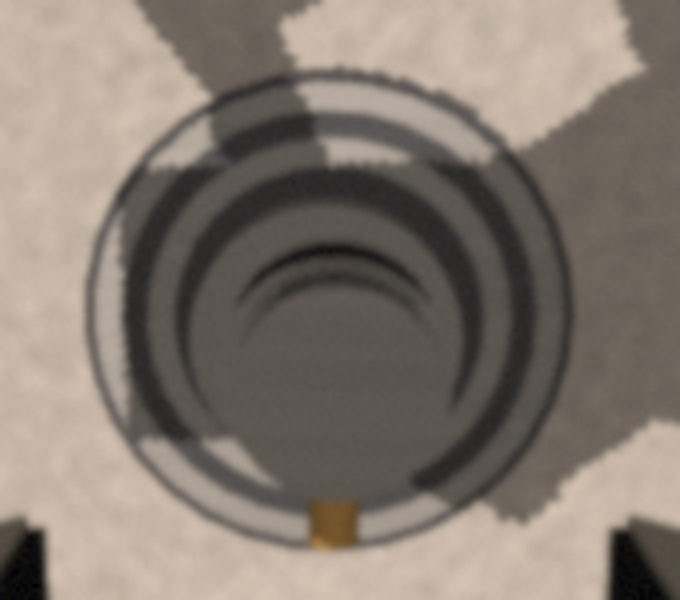

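The crop shows the cell top centred at about (335,392) and the connector at (334,525), still along -tool x. This matches the TCP to within 2 mm. Grasping now.

```bash
python3 -m creep '[{"hand":0.8,"tx":0.001,"ty":0,"tz":0.03,"spin":0},{"hand":0.8,"tx":0,"ty":0,"tz":0.03,"spin":0},{"hand":0.7,"tx":0,"ty":0,"tz":0.03,"spin":0},{"hand":0.7,"tx":0,"ty":0,"tz":0.0225,"spin":0},{"hand":0.65,"tx":0,"ty":0,"tz":0,"spin":0}]'
python3 -m creep '[{"hand":0.55,"tx":0,"ty":0,"tz":0,"spin":0},{"hand":0.52,"tx":0,"ty":0,"tz":0,"spin":0},{"hand":0.5,"tx":0,"ty":0,"tz":0,"spin":0},{"hand":0.48,"tx":0,"ty":0,"tz":0,"spin":0},{"hand":0.46,"tx":0,"ty":0,"tz":0,"spin":0}]'
python3 -m creep '[{"hand":0.44,"tx":0,"ty":0,"tz":0,"spin":0},{"hand":0.3,"tx":0,"ty":0,"tz":0,"spin":0},{"hand":0,"tx":0,"ty":0,"tz":0,"spin":0},{"hand":0,"tx":0,"ty":0,"tz":0,"spin":0},{"hand":0,"tx":0,"ty":0,"tz":0,"spin":0}]'
```

```text
time: 11.85
tool_pos: [487.3, -134.5, 92.9]
tcp_rot: [-3.139, -0.003, 2.085]
contact_force: [0.8, -0.7, -0.1]
grip_width: 60.5
finger_force: 0.0
time: 12.48
tool_pos: [489.1, -134.7, 95.0]
tcp_rot: [3.14, 0.002, 2.085]
contact_force: [2.9, 2.1, 5.4]
grip_width: 43.5
finger_force: 30.0
time: 13.1
tool_pos: [489.2, -134.7, 95.0]
tcp_rot: [3.14, 0.002, 2.085]
contact_force: [2.1, 2.2, 5.6]
grip_width: 43.7
finger_force: 30.0
```

```bash
python3 -m creep '[{"hand":0,"tx":0,"ty":0,"tz":-0.005,"spin":0},{"hand":0,"tx":0,"ty":0,"tz":-0.015,"spin":0},{"hand":0,"tx":0,"ty":0,"tz":-0.025,"spin":0},{"hand":0,"tx":0,"ty":0,"tz":-0.03,"spin":0},{"hand":0,"tx":0.01,"ty":0.006,"tz":0,"spin":0}]'
python3 -m creep '[{"hand":0,"tx":0.025,"ty":0.015,"tz":0,"spin":0},{"hand":0,"tx":0.034,"ty":0.021,"tz":0,"spin":0},{"hand":0,"tx":0.034,"ty":0.021,"tz":0,"spin":0},{"hand":0,"tx":0.034,"ty":0.021,"tz":0,"spin":0},{"hand":0,"tx":0.034,"ty":0.021,"tz":0,"spin":0}]'
python3 -m creep '[{"hand":0,"tx":0.034,"ty":0.021,"tz":0,"spin":0},{"hand":0,"tx":0.025,"ty":0.015,"tz":0,"spin":0},{"hand":0,"tx":0.0115,"ty":0.007,"tz":0,"spin":0},{"hand":0,"tx":0,"ty":0,"tz":0,"spin":0},{"hand":0,"tx":0,"ty":0,"tz":0,"spin":0}]'
python3 - <<'E'
from h import *
import pickle
for i in range(4): c=cams.capture("wrist")
save(c,"w5.png",f=1.5);pickle.dump(c,open("w5.pkl","wb"))
print(proj(c,(499,148,12)));to((499,148,38))
E
```

```text
time: 13.72
tool_pos: [489.6, -123.7, 171.5]
tcp_rot: [3.139, 0.004, 2.084]
contact_force: [0.4, -0.4, -3.3]
grip_width: 43.5
finger_force: 30.0
time: 14.35
tool_pos: [494.3, 67.7, 168.0]
tcp_rot: [-3.139, -0.001, 2.085]
contact_force: [0.4, -0.3, -2.3]
grip_width: 43.2
finger_force: 30.0
time: 14.98
tool_pos: [498.0, 147.5, 168.9]
tcp_rot: [-3.141, 0.0, 2.084]
contact_force: [0.6, -0.3, -2.3]
grip_width: 43.4
finger_force: 30.0
(np.float64(251.84741525374181), np.float64(177.6830099763744))
at [498.4 147.6 169.2] yaw 119.4 tx 0.0000 ty 0.0007 tz 0.1312 (no spin first) spin 0.0
```

View pics/w5.png

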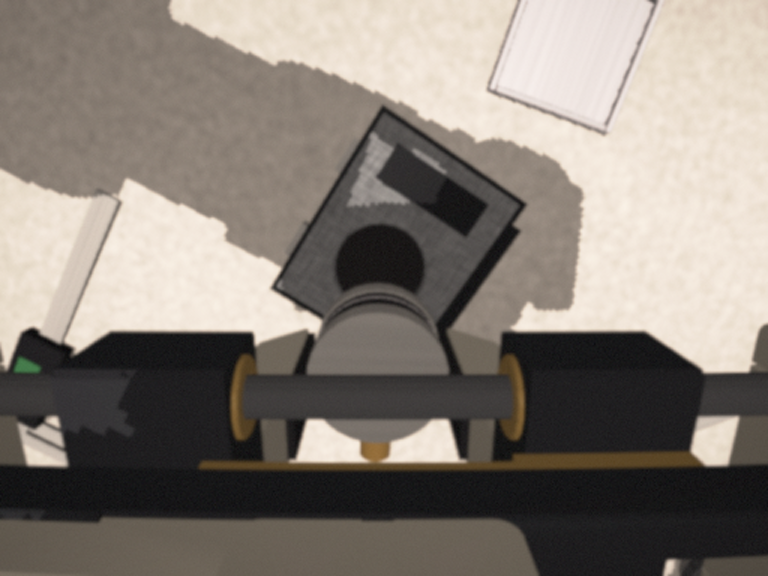

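The cell is held upright with its connector toward (375,450). The recess is at (380,268), as predicted to within about 1.5 px. Lowering.

```bash
python3 -m creep '[{"hand":0,"tx":0,"ty":0.001,"tz":0.025,"spin":0},{"hand":0,"tx":0,"ty":0,"tz":0.03,"spin":0},{"hand":0,"tx":0,"ty":0,"tz":0.03,"spin":0},{"hand":0,"tx":0,"ty":0,"tz":0.02,"spin":0},{"hand":0,"tx":0,"ty":0,"tz":0.01,"spin":0}]'
python3 -m creep '[{"hand":0,"tx":0,"ty":0,"tz":0,"spin":0},{"hand":0,"tx":0,"ty":0,"tz":0,"spin":0},{"hand":0,"tx":0,"ty":0,"tz":0.007,"spin":0},{"hand":0,"tx":0,"ty":0,"tz":0,"spin":0},{"hand":0,"tx":0,"ty":0,"tz":0,"spin":0}]'
python3 -m creep '[{"hand":0,"tx":0,"ty":0,"tz":0.003,"spin":0},{"hand":0,"tx":0,"ty":0,"tz":0,"spin":0},{"hand":0,"tx":0,"ty":0,"tz":0.002,"spin":0},{"hand":0,"tx":0,"ty":0,"tz":0,"spin":0},{"hand":0,"tx":0,"ty":0,"tz":0,"spin":0}]'
```

```text
time: 15.8
tool_pos: [498.8, 148.4, 53.2]
tcp_rot: [-3.14, -0.0, 2.084]
contact_force: [-0.1, 0.4, -2.7]
grip_width: 43.6
finger_force: 30.0
time: 16.42
tool_pos: [499.2, 148.9, 47.3]
tcp_rot: [3.142, 0.0, 2.085]
contact_force: [0.6, -0.3, -2.3]
grip_width: 42.9
finger_force: 30.0
time: 17.05
tool_pos: [499.1, 148.9, 42.2]
tcp_rot: [-3.142, 0.0, 2.085]
contact_force: [-1.0, -0.2, -1.7]
grip_width: 43.1
finger_force: 30.0
```

```bash
python3 -m creep '[{"hand":0,"tx":0,"ty":0,"tz":0.002,"spin":0},{"hand":0,"tx":0,"ty":0,"tz":0,"spin":0},{"hand":0,"tx":0,"ty":0,"tz":0.001,"spin":0},{"hand":0,"tx":0,"ty":0,"tz":0,"spin":0},{"hand":0,"tx":0,"ty":0,"tz":0,"spin":0}]'
python3 -m creep '[{"hand":0,"tx":0,"ty":0,"tz":0.001,"spin":0},{"hand":0,"tx":0,"ty":0,"tz":0,"spin":0},{"hand":0,"tx":0,"ty":0,"tz":0.0005,"spin":0},{"hand":0,"tx":0,"ty":0,"tz":0,"spin":0},{"hand":0,"tx":0,"ty":0,"tz":0,"spin":0}]'
```

```text
time: 17.68
tool_pos: [499.2, 148.9, 39.2]
tcp_rot: [-3.142, 0.0, 2.085]
contact_force: [0.5, 0.1, -2.7]
grip_width: 43.4
finger_force: 30.0
time: 18.3
tool_pos: [499.1, 148.9, 38.0]
tcp_rot: [3.141, 0.0, 2.085]
contact_force: [-2.0, -0.3, 4.9]
grip_width: 43.0
finger_force: 30.0
```

```bash
python3 -m creep '[{"hand":0.5,"tx":0,"ty":0,"tz":0,"spin":0},{"hand":0.55,"tx":0,"ty":0,"tz":0,"spin":0},{"hand":0.6,"tx":0,"ty":0,"tz":0,"spin":0},{"hand":0.65,"tx":0,"ty":0,"tz":0,"spin":0},{"hand":0.65,"tx":0,"ty":0,"tz":-0.01,"spin":0}]'
python3 -m creep '[{"hand":0.65,"tx":0,"ty":0,"tz":-0.02,"spin":0},{"hand":0.65,"tx":0,"ty":0,"tz":-0.03,"spin":0},{"hand":0.8,"tx":0,"ty":0,"tz":-0.04,"spin":0},{"hand":0.9,"tx":0,"ty":0,"tz":-0.04,"spin":0},{"hand":0.9,"tx":0,"ty":0,"tz":-0.02,"spin":0}]'
python3 - <<'E'
from h import *
import pickle
for i in range(3):c=cams.capture("wrist")
save(c,"w6.png",f=1.5);pickle.dump(c,open("w6.pkl","wb"))
to((489,-134.5,180));print(proj(c,(532,318,10)))
E
```

```text
time: 18.92
tool_pos: [498.6, 148.8, 47.5]
tcp_rot: [-3.14, -0.001, 2.085]
contact_force: [-0.6, -1.1, 0.6]
grip_width: 59.6
finger_force: 0.0
time: 19.55
tool_pos: [499.9, 149.1, 200.9]
tcp_rot: [3.138, 0.002, 2.085]
contact_force: [0.2, -0.4, -0.6]
grip_width: 81.3
finger_force: 0.0
at [499.6 149.  198.9] yaw 119.5 tx -0.2416 ty -0.1487 tz 0.0189 (no spin first) spin 0.0
(np.float64(364.34346952930866), np.float64(37.295333885059904))
```

View pics/w6.png

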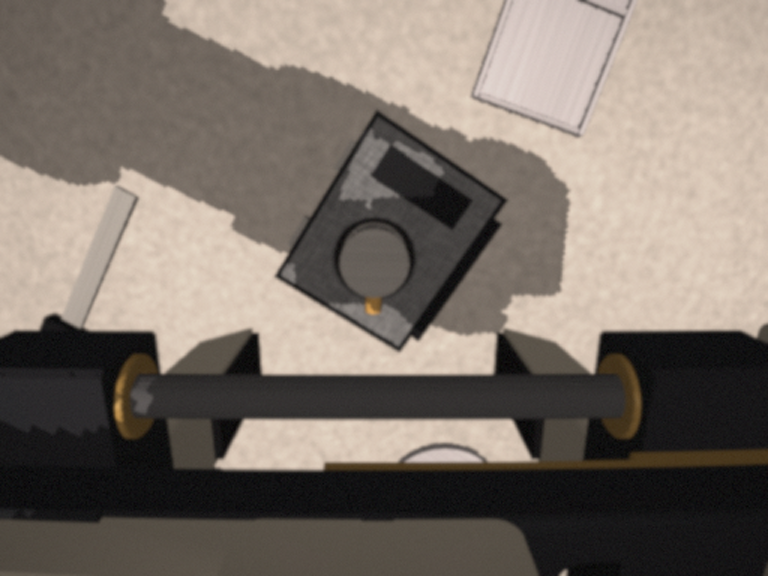

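The load cell is seated upright in the recess at (374,260). Next is the buffer; I turn to the tray's orientation on the way.

```bash
python3 -m creep '[{"hand":1,"tx":0,"ty":0,"tz":0,"spin":8.9},{"hand":1,"tx":0,"ty":0,"tz":0,"spin":8.9},{"hand":1,"tx":-0.03,"ty":-0.008,"tz":0,"spin":0},{"hand":1,"tx":-0.04,"ty":-0.01,"tz":0,"spin":0},{"hand":1,"tx":-0.04,"ty":-0.01,"tz":0,"spin":0}]'
python3 -m creep '[{"hand":1,"tx":-0.04,"ty":-0.01,"tz":0,"spin":0},{"hand":1,"tx":-0.04,"ty":-0.01,"tz":0,"spin":0},{"hand":1,"tx":-0.04,"ty":-0.01,"tz":0,"spin":0},{"hand":1,"tx":-0.035,"ty":-0.01,"tz":0.005,"spin":0},{"hand":1,"tx":-0.01,"ty":0,"tz":0.02,"spin":0}]'
python3 -m creep '[{"hand":1,"tx":0,"ty":0,"tz":0.03,"spin":0},{"hand":1,"tx":0,"ty":0,"tz":0.015,"spin":0},{"hand":1,"tx":0,"ty":0,"tz":0,"spin":0},{"hand":1,"tx":0,"ty":0,"tz":0,"spin":0},{"hand":1,"tx":0,"ty":0,"tz":0,"spin":0}]'
python3 - <<'E'
from h import *
import pickle
c=cams.capture("wrist");pickle.dump(c,open("w7.pkl","wb"));save(c,"w7.png",f=1.5)
print(np.array(proj(c,(489,-134.5,69)))*1.5);to((489,-134.5,60))
E
```

```text
time: 20.32
tool_pos: [493.1, 34.6, 196.3]
tcp_rot: [-3.139, -0.001, 1.775]
contact_force: [0.4, -0.7, 0.1]
grip_width: 91.9
finger_force: 0.0
time: 20.95
tool_pos: [487.9, -136.2, 171.9]
tcp_rot: [3.142, 0.001, 1.772]
contact_force: [0.3, 0.3, 0.6]
grip_width: 92.0
finger_force: 0.0
time: 21.58
tool_pos: [488.7, -134.2, 128.6]
tcp_rot: [3.14, 0.001, 1.775]
contact_force: [0.0, -0.8, -0.8]
grip_width: 92.1
finger_force: 0.0
[376.33035406 316.67659009]
at [ 488.7 -134.2  128.6] yaw 101.7 tx -0.0004 ty 0.0003 tz 0.0686 (no spin first) spin 0.0
```

View pics/w7.png

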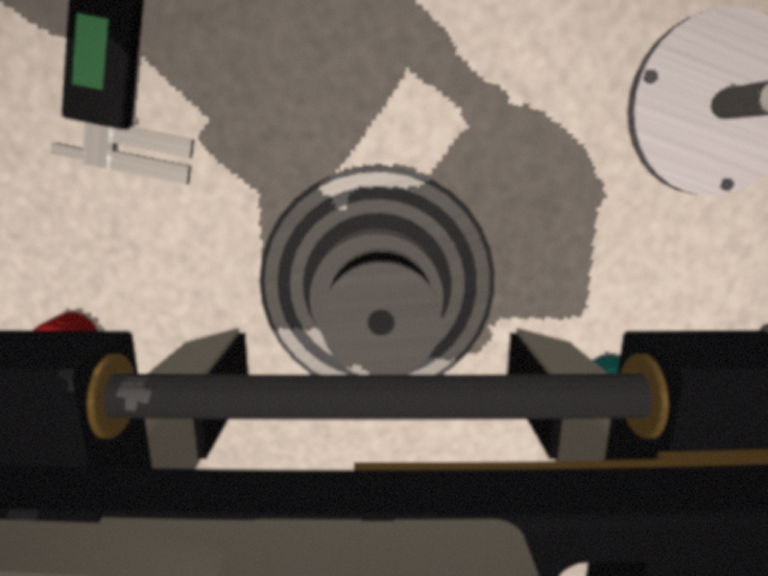

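The buffer's centre hole is at (380,322), 5 px from the prediction (about 2 mm). Grasping.

```bash
python3 -m creep '[{"hand":1,"tx":-0.001,"ty":0.001,"tz":0.025,"spin":0},{"hand":1,"tx":0,"ty":0,"tz":0.025,"spin":0},{"hand":1,"tx":0,"ty":0,"tz":0.0185,"spin":0},{"hand":0.8,"tx":0,"ty":0,"tz":0,"spin":0},{"hand":0.7,"tx":0,"ty":0,"tz":0,"spin":0}]'
python3 -m creep '[{"hand":0.65,"tx":0,"ty":0,"tz":0,"spin":0},{"hand":0.6,"tx":0,"ty":0,"tz":0,"spin":0},{"hand":0.55,"tx":0,"ty":0,"tz":0,"spin":0},{"hand":0.3,"tx":0,"ty":0,"tz":0,"spin":0},{"hand":0,"tx":0,"ty":0,"tz":0,"spin":0}]'
python3 -m creep '[{"hand":0,"tx":0,"ty":0,"tz":0,"spin":0},{"hand":0,"tx":0,"ty":0,"tz":0,"spin":0},{"hand":0,"tx":0,"ty":0,"tz":-0.005,"spin":0},{"hand":0,"tx":0,"ty":0,"tz":-0.015,"spin":0},{"hand":0,"tx":0,"ty":0,"tz":-0.03,"spin":0}]'
```

```text
time: 22.25
tool_pos: [489.9, -135.1, 60.1]
tcp_rot: [3.14, 0.001, 1.775]
contact_force: [-0.5, 0.8, -0.8]
grip_width: 76.3
finger_force: 0.0
time: 22.88
tool_pos: [489.7, -135.1, 59.7]
tcp_rot: [3.141, 0.001, 1.774]
contact_force: [-1.2, 0.4, 5.3]
grip_width: 53.4
finger_force: 30.0
time: 23.5
tool_pos: [488.5, -134.7, 109.4]
tcp_rot: [-3.139, -0.002, 1.774]
contact_force: [-0.1, -0.8, -1.8]
grip_width: 53.6
finger_force: 30.0
```

```bash
python3 -m creep '[{"hand":0,"tx":0,"ty":0,"tz":-0.04,"spin":0},{"hand":0,"tx":0.02,"ty":0.006,"tz":-0.02,"spin":0},{"hand":0,"tx":0.045,"ty":0.014,"tz":0,"spin":0},{"hand":0,"tx":0.045,"ty":0.014,"tz":0,"spin":0},{"hand":0,"tx":0.045,"ty":0.014,"tz":0,"spin":0}]'
python3 -m creep '[{"hand":0,"tx":0.045,"ty":0.014,"tz":0,"spin":0},{"hand":0,"tx":0.045,"ty":0.014,"tz":0,"spin":0},{"hand":0,"tx":0.045,"ty":0.014,"tz":0,"spin":0},{"hand":0,"tx":0.045,"ty":0.014,"tz":0,"spin":0},{"hand":0,"tx":0.045,"ty":0.014,"tz":0,"spin":0}]'
python3 -m creep '[{"hand":0,"tx":0.035,"ty":0.01,"tz":0,"spin":0},{"hand":0,"tx":0.02,"ty":0.006,"tz":0,"spin":0},{"hand":0,"tx":0,"ty":0,"tz":0,"spin":0},{"hand":0,"tx":0,"ty":0,"tz":0,"spin":0},{"hand":0,"tx":0,"ty":0,"tz":0,"spin":0}]'
python3 - <<'E'
from h import *
import pickle
c=cams.capture("wrist");pickle.dump(c,open("w8.pkl","wb"));save(c,"w8.png",f=1.5)
print(np.array(proj(c,(532,318,4)))*1.5);to((532,318,60))
a=np.radians(101.7);y=np.array([np.cos(a),np.sin(a)]);x=np.array([y[1],-y[0]])
for i in(-36,36):
  for j in(-37,37): print(i,j,np.round(np.array(proj(c,[*(np.array([532,318])+i*x+j*y),10]))*1.5))
E
```

```text
time: 24.12
tool_pos: [504.9, 27.9, 170.1]
tcp_rot: [3.141, 0.0, 1.774]
contact_force: [1.5, 1.0, -1.2]
grip_width: 53.4
finger_force: 30.0
time: 24.75
tool_pos: [527.9, 262.6, 170.0]
tcp_rot: [3.141, 0.0, 1.775]
contact_force: [1.6, -0.8, -2.0]
grip_width: 53.8
finger_force: 30.0
time: 25.38
tool_pos: [532.7, 317.1, 169.5]
tcp_rot: [-3.142, 0.0, 1.773]
contact_force: [0.2, 0.1, -1.0]
grip_width: 53.3
finger_force: 30.0
[375.64829261 262.61231394]
at [532.7 317.3 169.4] yaw 101.6 tx 0.0009 ty -0.0006 tz 0.1094 (no spin first) spin 0.0
-36 -37 [321. 319.]
-36 37 [318. 207.]
36 -37 [430. 319.]
36 37 [433. 206.]
```

View pics/w8.png

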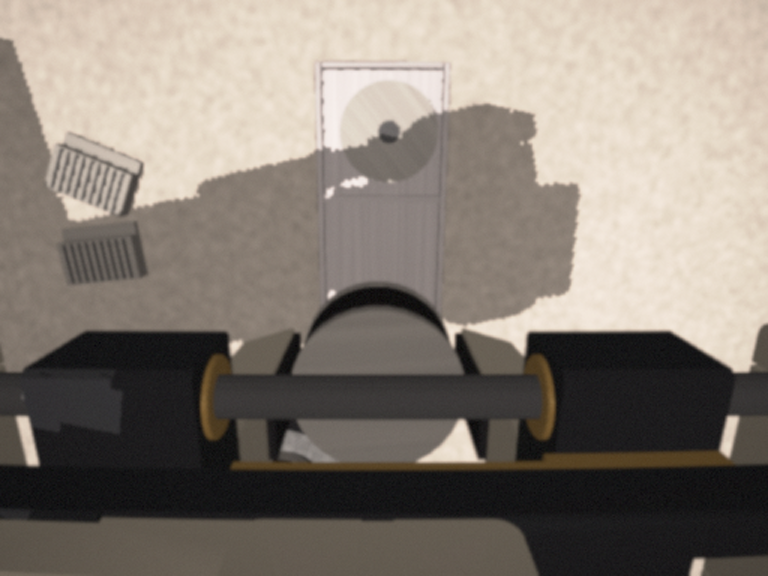

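The buffer is held level. The tray lines up with the image: divider at row ~195, inner walls at columns ~323 and 442, far edge at row 63, old buffer untouched at (389,131). Working out the pocket centre from these.

```bash
python3 - <<'E'
from h import *
import pickle
c=pickle.load(open("w8.pkl","rb"))
a=np.radians(101.7);y=np.array([np.cos(a),np.sin(a)]);x=np.array([y[1],-y[0]])
P=lambda u,v,z=10:onz(c,u/1.5,v/1.5,z)[:2]
print("from divider",(P(382,195)-39*y).round(1),"far edge",(P(383,63)-119*y).round(1))
g=cv2.cvtColor(c["color"],cv2.COLOR_RGB2GRAY).astype(int)
print(g[110:145,240].tolist());print(g[160,205:225].tolist(),g[160,285:305].tolist())
to((532,318,0))
E
```

```text
from divider [534.9 323.8] far edge [536.1 320.2]
[111, 111, 111, 111, 115, 123, 141, 178, 222, 234, 236, 237, 235, 229, 203, 160, 135, 130, 130, 125, 124, 128, 130, 133, 132, 133, 131, 131, 131, 131, 134, 131, 132, 132, 131]
[125, 128, 127, 128, 131, 128, 127, 123, 128, 128, 120, 115, 124, 131, 132, 133, 131, 133, 134, 131] [134, 133, 133, 131, 129, 126, 121, 119, 128, 128, 126, 123, 127, 130, 130, 127, 125, 126, 125, 125]
at [532.7 317.3 169.4] yaw 101.6 tx 0.0009 ty -0.0006 tz 0.1694 (no spin first) spin 0.0
```

```bash
python3 -m creep '[{"hand":0,"tx":0.0015,"ty":0.001,"tz":0.03,"spin":0},{"hand":0,"tx":0,"ty":0,"tz":0.035,"spin":0},{"hand":0,"tx":0,"ty":0,"tz":0.035,"spin":0},{"hand":0,"tx":0,"ty":0,"tz":0.02,"spin":0},{"hand":0,"tx":0,"ty":0,"tz":0.01,"spin":0}]'
python3 -m creep '[{"hand":0,"tx":0,"ty":0,"tz":0,"spin":0},{"hand":0,"tx":0,"ty":0,"tz":0,"spin":0},{"hand":0,"tx":0,"ty":0,"tz":0.006,"spin":0},{"hand":0,"tx":0,"ty":0,"tz":0,"spin":0},{"hand":0,"tx":0,"ty":0,"tz":0,"spin":0}]'
python3 -m creep '[{"hand":0,"tx":0,"ty":0,"tz":0.002,"spin":0},{"hand":0,"tx":0,"ty":0,"tz":0,"spin":0},{"hand":0,"tx":0,"ty":0,"tz":0.001,"spin":0},{"hand":0,"tx":0,"ty":0,"tz":0,"spin":0},{"hand":0,"tx":0,"ty":0,"tz":0,"spin":0}]'
```

```text
time: 26.05
tool_pos: [533.0, 319.0, 38.1]
tcp_rot: [-3.14, 0.001, 1.774]
contact_force: [0.8, -0.3, -1.7]
grip_width: 53.5
finger_force: 30.0
time: 26.68
tool_pos: [533.3, 319.9, 33.3]
tcp_rot: [3.141, 0.0, 1.775]
contact_force: [-0.3, 0.2, -1.8]
grip_width: 53.5
finger_force: 30.0
time: 27.3
tool_pos: [533.3, 319.8, 30.2]
tcp_rot: [-3.142, 0.0, 1.774]
contact_force: [0.1, 0.6, -1.9]
grip_width: 53.6
finger_force: 30.0
```

```bash
python3 -m creep '[{"hand":0,"tx":0,"ty":0,"tz":0.001,"spin":0},{"hand":0,"tx":0,"ty":0,"tz":0,"spin":0},{"hand":0,"tx":0,"ty":0,"tz":0.001,"spin":0},{"hand":0,"tx":0,"ty":0,"tz":0,"spin":0},{"hand":0,"tx":0,"ty":0,"tz":0,"spin":0}]'
python3 -m creep '[{"hand":0.62,"tx":0,"ty":0,"tz":0,"spin":0},{"hand":0.7,"tx":0,"ty":0,"tz":0,"spin":0},{"hand":0.75,"tx":0,"ty":0,"tz":0,"spin":0},{"hand":0.75,"tx":0,"ty":0,"tz":-0.005,"spin":0},{"hand":0.75,"tx":0,"ty":0,"tz":-0.02,"spin":0}]'
python3 -m creep '[{"hand":0.75,"tx":0,"ty":0,"tz":-0.04,"spin":0},{"hand":0.9,"tx":0,"ty":0,"tz":-0.05,"spin":0},{"hand":1,"tx":-0.02,"ty":-0.006,"tz":-0.04,"spin":0},{"hand":1,"tx":-0.04,"ty":-0.013,"tz":0,"spin":0},{"hand":1,"tx":-0.04,"ty":-0.013,"tz":0,"spin":0}]'
python3 - <<'E'
from h import *
import pickle
c=cams.capture("wrist");pickle.dump(c,open("w9.pkl","wb"))
to((489.3,-134.7,130))
E
```

```text
time: 27.92
tool_pos: [533.3, 319.9, 28.7]
tcp_rot: [3.141, 0.0, 1.775]
contact_force: [-3.1, -1.3, 5.9]
grip_width: 53.6
finger_force: 30.0
time: 28.55
tool_pos: [532.6, 319.5, 52.5]
tcp_rot: [-3.139, 0.001, 1.774]
contact_force: [0.5, 1.3, 1.1]
grip_width: 69.1
finger_force: 0.0
time: 29.18
tool_pos: [522.1, 214.6, 184.2]
tcp_rot: [3.14, 0.0, 1.775]
contact_force: [0.5, -0.4, -0.7]
grip_width: 91.3
finger_force: 0.0
at [521.4 210.1 183.8] yaw 101.6 tx -0.3313 ty -0.1008 tz 0.0538 (no spin first) spin 0.0
```

```bash
python3 -m creep '[{"hand":1,"tx":-0.045,"ty":-0.014,"tz":0,"spin":0},{"hand":1,"tx":-0.045,"ty":-0.014,"tz":0,"spin":0},{"hand":1,"tx":-0.045,"ty":-0.014,"tz":0,"spin":0},{"hand":1,"tx":-0.045,"ty":-0.014,"tz":0,"spin":0},{"hand":1,"tx":-0.045,"ty":-0.014,"tz":0,"spin":0}]'
python3 -m creep '[{"hand":1,"tx":-0.045,"ty":-0.014,"tz":0.01,"spin":0},{"hand":1,"tx":-0.04,"ty":-0.012,"tz":0.02,"spin":0},{"hand":1,"tx":-0.02,"ty":-0.005,"tz":0.02,"spin":0},{"hand":1,"tx":0,"ty":0,"tz":0,"spin":0},{"hand":1,"tx":0,"ty":0,"tz":0,"spin":0}]'
python3 - <<'E'
from h import *
import pickle
for i in range(3):c=cams.capture("wrist")
pickle.dump(c,open("w10.pkl","wb"));w=pickle.load(open("w9.pkl","rb"))
a=cv2.resize(c["color"][60:260,120:380,::-1],None,fx=1.9,fy=1.9);b=cv2.resize(w["color"][0:200,150:350,::-1],None,fx=1.4,fy=1.4)
m=np.zeros((a.shape[0],a.shape[1]+b.shape[1],3),np.uint8);m[:,:a.shape[1]]=a;m[:b.shape[0],a.shape[1]:]=b
cv2.imwrite("pics/m4.png",m)
print((np.array(proj(c,(489.3,-134.7,35)))-[120,60])*1.9);to((489.3,-134.7,33))
E
```

```text
time: 29.85
tool_pos: [499.0, -20.4, 183.6]
tcp_rot: [3.141, 0.0, 1.775]
contact_force: [1.1, -0.4, 0.2]
grip_width: 91.7
finger_force: 0.0
time: 30.48
tool_pos: [490.4, -127.7, 133.8]
tcp_rot: [3.141, 0.0, 1.775]
contact_force: [0.5, -0.1, 0.2]
grip_width: 92.0
finger_force: 0.0
[241.66084395 271.44897755]
at [ 490.5 -127.4  134.1] yaw 101.7 tx -0.0069 ty -0.0027 tz 0.1011 (no spin first) spin 0.0
```

View pics/m4.png

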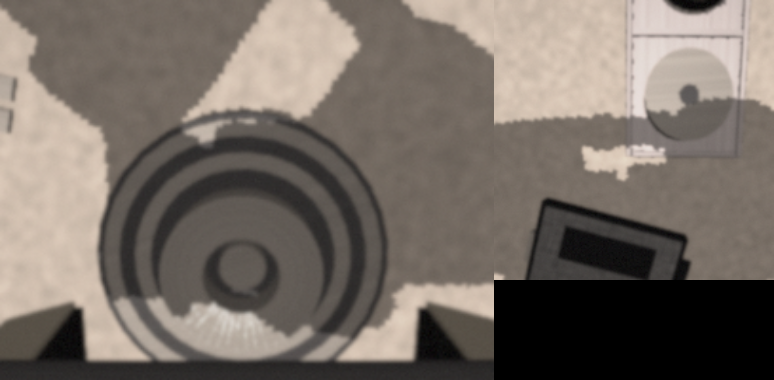

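The buffer stands in the free pocket. The ring sits at (242,275), with 271 predicted. Grasping the ring.

```bash
python3 -m creep '[{"hand":1,"tx":-0.007,"ty":-0.0025,"tz":0.03,"spin":0},{"hand":1,"tx":0,"ty":0,"tz":0.03,"spin":0},{"hand":1,"tx":0,"ty":0,"tz":0.02,"spin":0},{"hand":1,"tx":0,"ty":0,"tz":0.01,"spin":0},{"hand":1,"tx":0,"ty":0,"tz":0,"spin":0}]'
python3 -m creep '[{"hand":1,"tx":0,"ty":0,"tz":0.01,"spin":0},{"hand":0.9,"tx":0,"ty":0,"tz":0.001,"spin":0},{"hand":0.85,"tx":0,"ty":0,"tz":0,"spin":0},{"hand":0.8,"tx":0,"ty":0,"tz":0,"spin":0},{"hand":0.75,"tx":0,"ty":0,"tz":0,"spin":0}]'
python3 -m creep '[{"hand":0.7,"tx":0,"ty":0,"tz":0,"spin":0},{"hand":0.3,"tx":0,"ty":0,"tz":0,"spin":0},{"hand":0,"tx":0,"ty":0,"tz":0,"spin":0},{"hand":0,"tx":0,"ty":0,"tz":0,"spin":0},{"hand":0,"tx":0,"ty":0,"tz":0,"spin":0}]'
```

```text
time: 31.25
tool_pos: [489.1, -135.1, 43.3]
tcp_rot: [-3.141, -0.0, 1.775]
contact_force: [-0.1, -0.2, 0.4]
grip_width: 91.4
finger_force: 0.0
time: 31.88
tool_pos: [488.9, -135.6, 32.4]
tcp_rot: [-3.141, 0.0, 1.774]
contact_force: [-2.4, -0.7, 0.9]
grip_width: 70.1
finger_force: 1.3
time: 32.5
tool_pos: [488.8, -135.6, 32.4]
tcp_rot: [-3.141, 0.0, 1.774]
contact_force: [-3.9, -0.9, 5.4]
grip_width: 68.5
finger_force: 30.0
```

```bash
python3 -m creep '[{"hand":0,"tx":0,"ty":0,"tz":-0.005,"spin":0},{"hand":0,"tx":0,"ty":0,"tz":-0.01,"spin":0},{"hand":0,"tx":0,"ty":0,"tz":-0.02,"spin":0},{"hand":0,"tx":0,"ty":0,"tz":-0.03,"spin":0},{"hand":0,"tx":0,"ty":0,"tz":-0.04,"spin":0}]'
python3 -m creep '[{"hand":0,"tx":0.01,"ty":0.02,"tz":0,"spin":0},{"hand":0,"tx":0.02,"ty":0.037,"tz":0,"spin":0},{"hand":0,"tx":0.02,"ty":0.037,"tz":0,"spin":0},{"hand":0,"tx":0.02,"ty":0.037,"tz":0,"spin":0},{"hand":0,"tx":0.017,"ty":0.032,"tz":0,"spin":0}]'
python3 -m creep '[{"hand":0,"tx":0.01,"ty":0.018,"tz":0,"spin":0},{"hand":0,"tx":0,"ty":0,"tz":0,"spin":0},{"hand":0,"tx":0,"ty":0,"tz":0,"spin":0},{"hand":0,"tx":0,"ty":0,"tz":0,"spin":0},{"hand":0,"tx":0,"ty":0,"tz":0,"spin":0}]'
python3 - <<'E'
from h import *
import pickle
c=cams.capture("wrist");pickle.dump(c,open("w11.pkl","wb"));save(c,"w11.png",f=1.5)
o=get_obs();p=o["tool_pos"]
print(np.array(proj(c,(647,-3.5,8)))*1.5,np.array(proj(c,(647,-3.5,44)))*1.5,"ringtop if centred",np.array(proj(c,(p[0],p[1],p[2]+2.6)))*1.5);to((647,-3.5,70))
E
```

```text
time: 33.12
tool_pos: [488.5, -135.1, 137.9]
tcp_rot: [-3.14, -0.001, 1.774]
contact_force: [1.1, -0.2, -4.0]
grip_width: 68.5
finger_force: 30.0
time: 33.75
tool_pos: [632.0, -16.0, 137.4]
tcp_rot: [3.141, -0.0, 1.775]
contact_force: [0.2, -0.1, -3.3]
grip_width: 68.8
finger_force: 30.0
time: 34.38
tool_pos: [646.3, -4.5, 137.5]
tcp_rot: [3.142, 0.0, 1.774]
contact_force: [0.4, -0.4, -4.0]
grip_width: 68.7
finger_force: 30.0
[377.83697778 276.11013576] [377.95213166 293.1669217 ] ringtop if centred [376.01363489 378.48202943]
at [646.4  -4.4 137.5] yaw 101.6 tx 0.0008 ty 0.0008 tz 0.0675 (no spin first) spin 0.0
```

View pics/w11.png

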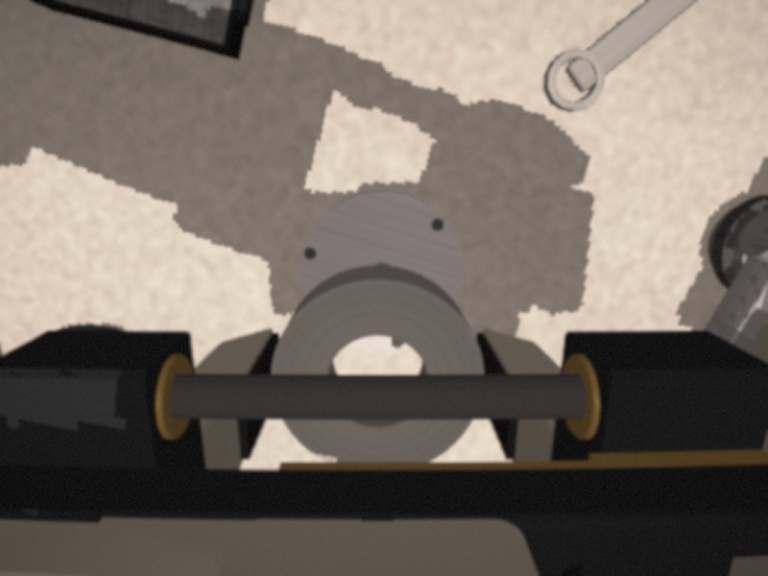

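The ring is held level, centre about (378,370). The foot's edges at 299 and 463 put its centre at about (381,272). The remaining offset is about 1 to 2 mm against a clearance of 8 mm. Lowering in steps.

```bash
python3 -m creep '[{"hand":0,"tx":0.0005,"ty":0.0015,"tz":0.02,"spin":0},{"hand":0,"tx":0,"ty":0,"tz":0.03,"spin":0},{"hand":0,"tx":0,"ty":0,"tz":0.015,"spin":0},{"hand":0,"tx":0,"ty":0,"tz":0,"spin":0},{"hand":0,"tx":0,"ty":0,"tz":0,"spin":0}]'
python3 -m creep '[{"hand":0,"tx":0,"ty":0,"tz":0.005,"spin":0},{"hand":0,"tx":0,"ty":0,"tz":0.005,"spin":0},{"hand":0,"tx":0,"ty":0,"tz":0.005,"spin":0},{"hand":0,"tx":0,"ty":0,"tz":0.005,"spin":0},{"hand":0,"tx":0,"ty":0,"tz":0,"spin":0}]'
```

```text
time: 35.05
tool_pos: [648.8, -3.3, 73.4]
tcp_rot: [3.14, 0.001, 1.774]
contact_force: [-0.7, 0.0, -3.3]
grip_width: 68.5
finger_force: 30.0
time: 35.67
tool_pos: [647.6, -3.1, 51.5]
tcp_rot: [-3.14, -0.0, 1.775]
contact_force: [0.5, -0.3, -4.4]
grip_width: 68.7
finger_force: 30.0
```

```bash
python3 -m creep '[{"hand":0,"tx":0,"ty":0,"tz":0.008,"spin":0},{"hand":0,"tx":0,"ty":0,"tz":0.008,"spin":0},{"hand":0,"tx":0,"ty":0,"tz":0.005,"spin":0},{"hand":0,"tx":0,"ty":0,"tz":0,"spin":0},{"hand":0,"tx":0,"ty":0,"tz":0,"spin":0}]'
python3 -m creep '[{"hand":0,"tx":0,"ty":0,"tz":0.002,"spin":0},{"hand":0,"tx":0,"ty":0,"tz":0,"spin":0},{"hand":0,"tx":0,"ty":0,"tz":0.001,"spin":0},{"hand":0,"tx":0,"ty":0,"tz":0,"spin":0},{"hand":0,"tx":0,"ty":0,"tz":0,"spin":0}]'
```

```text
time: 36.3
tool_pos: [648.2, -3.2, 31.4]
tcp_rot: [3.141, 0.0, 1.774]
contact_force: [0.1, -0.5, -3.7]
grip_width: 68.5
finger_force: 30.0
time: 36.92
tool_pos: [648.0, -3.1, 28.2]
tcp_rot: [3.142, 0.0, 1.774]
contact_force: [0.1, 0.3, -3.4]
grip_width: 68.8
finger_force: 30.0
```

```bash
python3 -m creep '[{"hand":0,"tx":0,"ty":0,"tz":0.0015,"spin":0},{"hand":0,"tx":0,"ty":0,"tz":0,"spin":0},{"hand":0,"tx":0,"ty":0,"tz":0.001,"spin":0},{"hand":0,"tx":0,"ty":0,"tz":0,"spin":0},{"hand":0,"tx":0,"ty":0,"tz":0,"spin":0}]'
python3 -m creep '[{"hand":0,"tx":0,"ty":0,"tz":0.0005,"spin":0},{"hand":0,"tx":0,"ty":0,"tz":0,"spin":0},{"hand":0,"tx":0,"ty":0,"tz":0,"spin":0},{"hand":0,"tx":0,"ty":0,"tz":0,"spin":0},{"hand":0,"tx":0,"ty":0,"tz":0,"spin":0}]'
```

```text
time: 37.55
tool_pos: [648.0, -3.1, 25.7]
tcp_rot: [-3.142, 0.0, 1.774]
contact_force: [-0.6, -0.3, -2.9]
grip_width: 68.3
finger_force: 30.0
time: 38.17
tool_pos: [648.0, -3.1, 25.4]
tcp_rot: [3.141, 0.0, 1.775]
contact_force: [-0.2, 0.5, 0.5]
grip_width: 68.4
finger_force: 30.0
```

Contact at the expected height. Releasing and backing off, then a final look.

```bash
python3 -m creep '[{"hand":0.8,"tx":0,"ty":0,"tz":0,"spin":0},{"hand":0.9,"tx":0,"ty":0,"tz":0,"spin":0},{"hand":0.95,"tx":0,"ty":0,"tz":0,"spin":0},{"hand":0.95,"tx":0,"ty":0,"tz":0,"spin":0},{"hand":0.95,"tx":0,"ty":0,"tz":-0.01,"spin":0}]'
python3 -m creep '[{"hand":0.95,"tx":0,"ty":0,"tz":-0.02,"spin":0},{"hand":0.95,"tx":0,"ty":0,"tz":-0.04,"spin":0},{"hand":0.95,"tx":0,"ty":0,"tz":-0.05,"spin":0},{"hand":0.95,"tx":0,"ty":0,"tz":-0.06,"spin":0},{"hand":0.95,"tx":0,"ty":0,"tz":-0.02,"spin":0}]'
python3 -m creep '[{"hand":1,"tx":-0.05,"ty":-0.05,"tz":0,"spin":0},{"hand":1,"tx":-0.05,"ty":-0.05,"tz":0,"spin":0},{"hand":1,"tx":-0.05,"ty":-0.05,"tz":0,"spin":0},{"hand":1,"tx":0,"ty":-0.03,"tz":0,"spin":0},{"hand":1,"tx":0,"ty":0,"tz":0,"spin":0}]'
python3 - <<'E'
from h import *
T=cams.capture("top");S=cams.capture("side")
f=1.55;a=cv2.resize(T["color"][100:270,70:450,::-1],None,fx=2,fy=2)
b=cv2.resize(S["color"][110:365,200:360,::-1],None,fx=1,fy=1)
m=np.zeros((600,780,3),np.uint8);m[:340,:760]=a;m[343:343+255,:160]=b
W=cams.capture("wrist");w=cv2.resize(W["color"][:,:,::-1],(330,248));m[345:593,440:770]=w
d=cv2.resize(S["color"][190:240,290:345,::-1],None,fx=4.5,fy=4.5);m[345:345+d.shape[0],175:175+d.shape[1]]=d
cv2.imwrite("pics/m5.png",m)
E
```

```text
time: 38.8
tool_pos: [647.4, -3.1, 34.8]
tcp_rot: [-3.14, -0.0, 1.774]
contact_force: [0.3, 0.5, -0.8]
grip_width: 86.8
finger_force: 0.0
time: 39.42
tool_pos: [649.4, -3.2, 231.0]
tcp_rot: [3.134, 0.003, 1.775]
contact_force: [0.4, 0.1, -0.7]
grip_width: 87.2
finger_force: 0.0
time: 40.05
tool_pos: [514.2, -166.7, 226.3]
tcp_rot: [3.141, 0.001, 1.772]
contact_force: [0.4, -0.0, 0.6]
grip_width: 91.6
finger_force: 0.0
```

View pics/m5.png

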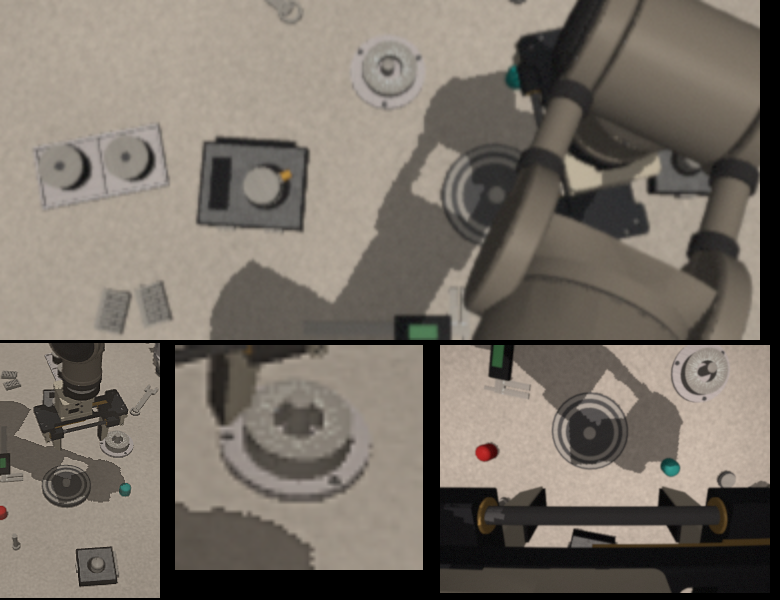

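The final views show the ring flat over the stud (388,68), the cell in its recess (264,186), both buffers in the tray (64,165) and (128,157), and the cap in its box (97,565). The platen is empty and the robot is clear of everything.

```bash
python3 -c "
from plant import close_job
print(close_job())"
```

```text
the job is handed in; nothing more can be done
None
```

The stack is taken apart and the job handed in at about 40 s of the 128 s: cap, load cell, buffer and ring are each upright in their places, and the old buffer was left where it was.

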